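# Move the pot ring to the spare folding hook

## Robot

A 7-joint arm with a two-finger parallel gripper is mounted at the origin on the work surface. World frame = base frame: x ahead of the robot, y to its left, z up, the work surface at z = 0. Lengths are in m, angles in rad, forces in N, time in s.
With the tool pointing down it reaches from about 0.425 to 1.025 m from the base axis. Payload 9.4 kg.
Tool frame: the origin (TCP) lies at the very end of the fingers, on their centre line; the grasp point (between the pads) lies 19 mm behind it; z points along the fingers, y is the direction in which the jaws open and shut (so a half turn about z gives the same grasp; the last joint's range is limited). The gripper opens to 85 mm and grips with 20 to 120 N. Pads are 22 mm wide; open, the fingers measure 114 mm over their backs; the gripper's body (76 mm by 85 mm) begins 54 mm behind the grasp point. The pads swing forward as they close: fully open they stand 13 mm farther back than shut.
Start: joints at [-1.336, 0.599, -0.003, 1.599, 0.002, 0.943, -0.08], TCP at [0.222, 0.69, 0.198] pointing down, gripper open.
Joint ranges: [-2.57, 2.57], [-0.35, 1.97], [-1.29, 1.29], [0.11, 2.56], [-1.05, 4.19], [0.11, 1.86], [-2.63, 2.63]. Speed limits (rad/s): [2.22, 2.22, 3.01, 3.01, 3.14, 3.14, 3.14].

## Interface

Orientations are given as a unit quaternion [x, y, z, w].
In Python, from cell import get_state, get_image, hand_in gives the robot as it stands.
- The arm moves only by the shell command python3 -m creep 'ROWS'. ROWS is JSON, a list of rows, each an object of numbers: "hand": the gripper command: -1 is shut, 1 is fully open, values between are in proportion; "tx", "ty", "tz": the shift along the world's x, y, z in m; "twist": the turn about the world's z in rad. A call has 1 to 12 rows; each row is the pose to reach, as a shift and turn from the pose commanded when the call began; what a row does not reach only later rows make up. A row lasts 1/10 s, in which the tool goes at most 50 mm and 8.59 degrees, less where a joint would pass 70% of its speed; a pose out of reach is approached as far as the arm can. A call with a gripper value outside its range is refused whole. The fingers move at their own pace and stop on an object; the grip force is fixed at half the most. Time passes only in rows, so rows that repeat a pose let the fingers close. It gives the time, the measured TCP pose, the force and the opening at its end, in the units of the state.
- get_state(): the state, without advancing time (a new reading comes with each control period).
- get_image(name): name is "scene" or "top" or "wrist"; returns a dict with "frame" (400x640x3 uint8, red, green, blue), "fx", "fy", "cx", "cy" (pixels), "dist" ([k1, k2, p1, p2, k3] as OpenCV has them; the pictures are not rectified), "eye" and "rotation" of the camera in the world. Camera axes: x right, y down, z forward; pixel columns grow to the right and rows downward; lengths in m; the calibration is good to about 2 mm. A picture is of the moment at which its call begins. There is no depth.
- hand_in(): hands the job in, once; it reports no verdict.
The state is a dict: "t": time; "qpos": joint angles; "joint_velocities": joint speeds; "joint_efforts": joint torques, N m; "eef_pos": TCP position; "eef_rot": TCP orientation; "force": force on the tool from outside, world axes, zero at the start; "wrist_torque": the same for the moment, N m; "gripper_width": opening from 0.0 (shut) to 1.0 (fully open).
Only numpy, scipy, OpenCV 4.12 (cv2) and the standard library are available. Lean on these libraries where they do the work, as an engineer would, in place of code of your own. Each camera call takes 0.05 s, during which the arm holds its last target. There are 200 camera calls.

## Task

At the waffle stall, swing the empty folded hook fully out from its board, take the round wooden pot stand off the other hook, hang it on the one you opened and let go. Then fold the emptied hook flat against its own board. Leave the mug, the tub and the tape roll where they stand.

Things in the scene. Friction and masses are not known exactly. Their poses are not given: they have to be found in the camera images.
- ring: Wooden pot stand: flat ring 170 mm across, 80 mm hole, 18 mm thick, 0.15 to 0.3 kg, hung upright on hook_a about 50 mm from the hinge. Origin: its centre, x along the hole's axis, z up. Hung, its centre is at 205 mm, its top edge (pinch it there, across the thickness, from above) at 290 mm. Raise it 25 to 30 mm for the hole to pass the hook's pin; hang it between pin and board.
- board_a: Fixed wooden hook board: batten 18 mm thick, from 170 to 235 mm above the table, on two posts and a foot. Origin: on the table under its hook's vertical hinge axis; x points horizontally into the board (face 9 mm, back 45 mm behind the axis), z up; batten from y -138 to +42 mm. Its hook holds the ring at the start.
- board_b: Fixed wooden hook board: batten 18 mm thick, from 170 to 235 mm above the table, on two posts and a foot. Origin: on the table under its hook's vertical hinge axis; x points horizontally into the board (face 9 mm, back 45 mm behind the axis), z up; batten from y -138 to +42 mm. Its hook starts empty and folded. Left or right varies.
- hook_a (a joint): Steel hook of board_a: level bar 10 mm square, top at 245 mm, with an upright 12 mm pin 115 mm from the hinge, top at 267 mm (above the batten: push it from either side). 0 = folded along the board to its -y, pi/2 = fully out to its -x, stops at both. At q rad the pin is at x,y = -115 sin q, -115 cos q mm of the board. About 1 N moves it; it stays where left. Starts out.
- hook_b (a joint): Steel hook of board_b: level bar 10 mm square, top at 245 mm, with an upright 12 mm pin 115 mm from the hinge, top at 267 mm (above the batten: push it from either side). 0 = folded along the board to its -y, pi/2 = fully out to its -x, stops at both. At q rad the pin is at x,y = -115 sin q, -115 cos q mm of the board. About 1 N moves it; it stays where left. Starts folded.
- mug: Bystander: white mug, 80 mm wide, 90 mm high, on the table. Origin: centre of its underside.
- tub: Bystander: open plastic tub, 100 x 75 mm, 55 mm high, on the table. Origin: centre of its underside.
- tape: Bystander: roll of brown tape lying flat, 100 mm outside, 48 mm high. Origin: centre of its underside.
Mind the look-alikes: they are no part of the job. Several things have the shape of the ring; the one meant has the colours described above.

How it is judged:
By the outcome, as a careful person would: the job done as asked, in the order asked, and still so for the second after the job is handed in, with the robot touching nothing.
It also fails if it takes over 64 s, if anything falls off the work surface, if the arm or the gripper's body presses on something with over 40 N, if the wrist force passes 120 N, or if a joint passes its speed limit or range.

## Working session

There is one attempt and no reset: what is moved stays moved. The work goes in short steps, Python scripts to look and compute and a shell command to move; the robot and the scene stay as the last step left them, time stands still between calls to the robot, and variables do not carry over. Pictures are saved under pics/ and viewed, about 8 in all and at most 12, crops included, and the job is handed in when it is done.

```bash
ls; mkdir -p pics; cat > h.py <<'E'
import numpy as np, cv2
from cell import get_state,get_image
def snap(n,f=None):
    d=get_image(n)
    if f: cv2.imwrite('pics/'+f,d['frame'][:,:,::-1])
    return d
def ray(d,u,v):
    K=np.array([[d['fx'],0,d['cx']],[0,d['fy'],d['cy']],[0,0,1.]])
    p=cv2.undistortPoints(np.array([[[u,v]]],float),K,np.array(d['dist'],float))[0,0]
    r=np.array(d['rotation']).reshape(3,3)@np.array([p[0],p[1],1]); return np.array(d['eye']),r/np.linalg.norm(r)
def onz(d,u,v,z):
    e,r=ray(d,u,v); return e+r*(z-e[2])/r[2]
def tri(a,b):
    A=np.zeros((3,3));B=np.zeros(3)
    for e,r in(a,b):
        M=np.eye(3)-np.outer(r,r);A+=M;B+=M@e
    x=np.linalg.solve(A,B); return x,[np.linalg.norm((np.eye(3)-np.outer(r,r))@(x-e)) for e,r in(a,b)]
def proj(d,P):
    K=np.array([[d['fx'],0,d['cx']],[0,d['fy'],d['cy']],[0,0,1.]])
    R=np.array(d['rotation']).reshape(3,3).T
    return cv2.projectPoints(np.atleast_2d(np.array(P,float)),cv2.Rodrigues(R)[0],-R@np.array(d['eye']),K,np.array(d['dist'],float))[0][:,0]
E
python3 - <<'E'
from h import *
import pickle
s={n:snap(n) for n in('scene','top','wrist')}
pickle.dump(s,open('s0.pkl','wb'))
for n in('scene','top'):
    cv2.imwrite(f'pics/{n}0.png',cv2.resize(s[n]['frame'][:,:,::-1],(800,500),interpolation=cv2.INTER_CUBIC)); print(n,s[n]['eye'],np.round(s[n]['rotation'],3))
print(s['wrist']['eye'],get_state()['gripper_width'],get_state()['eef_rot'])
E
```

```text
pics
scene [0.48962523 0.87757773 1.10916248] [-0.067  0.924 -0.376  0.017]
top [ 0.5477687  -0.08169732  1.39868631] [ 0.716 -0.697  0.014 -0.014]
[0.14816989 0.71447203 0.37357723] 0.9989747119444665 [ 1.55248051e-01  9.87875331e-01 -6.11026710e-04 -2.40382983e-05]
```

View pics/scene0.png

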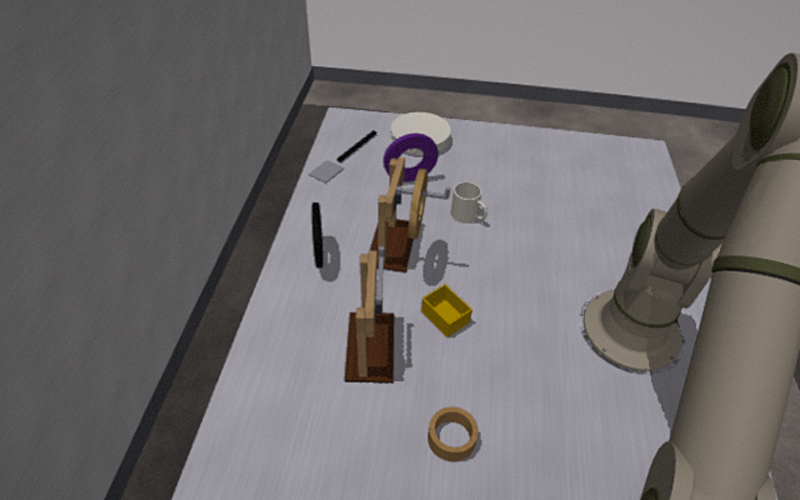

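View pics/top0.png

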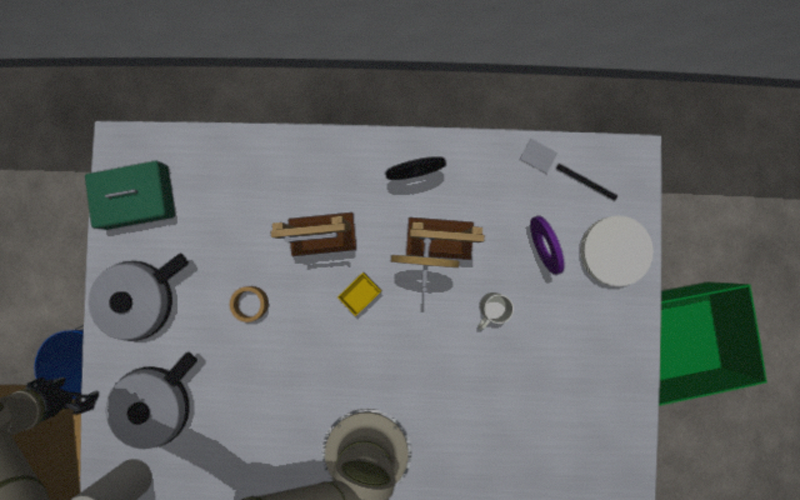

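The wooden ring is at scene (418,203) / top (425,260). The look-alikes are purple, at scene (411,157) / top (547,245), and black, at scene (318,235) / top (415,168). Only the first is wood-coloured and hanging on a hook that is swung out. An enlarged crop should confirm it.

```bash
sed -i "s/^from cell.*/&\nfrom scipy.spatial.transform import Rotation as Ro/; s/np.array(d\['rotation'\]).reshape(3,3)/Ro.from_quat(d['rotation']).as_matrix()/" h.py
python3 - <<'E'
from h import *
import pickle
s=pickle.load(open('s0.pkl','rb'))
t=s['top']['frame'][150:270,205:400,::-1]
cv2.imwrite('pics/topc.png',cv2.resize(t,None,fx=4,fy=4,interpolation=cv2.INTER_CUBIC))
t=s['scene']['frame'][110:310,240:400,::-1]
cv2.imwrite('pics/scenec.png',cv2.resize(t,None,fx=3,fy=3,interpolation=cv2.INTER_CUBIC))
d=s['top'];print(proj(d,[0,0,0]))
E
```

```text
[[292.84697157 361.64649198]]
```

View pics/topc.png

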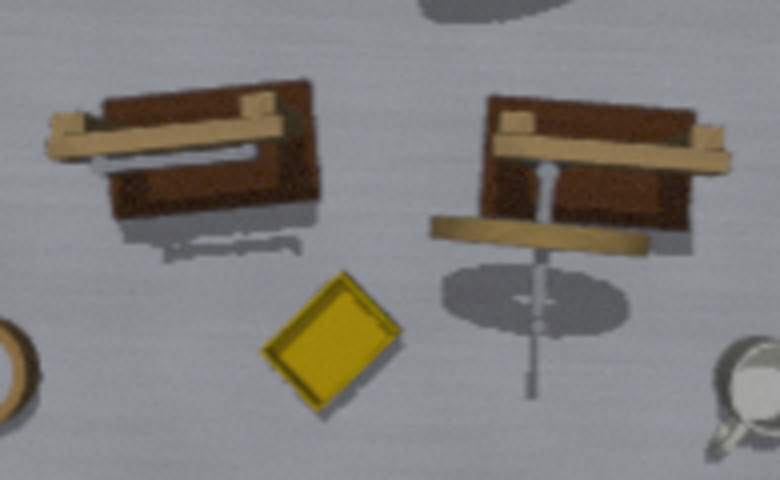

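View pics/scenec.png

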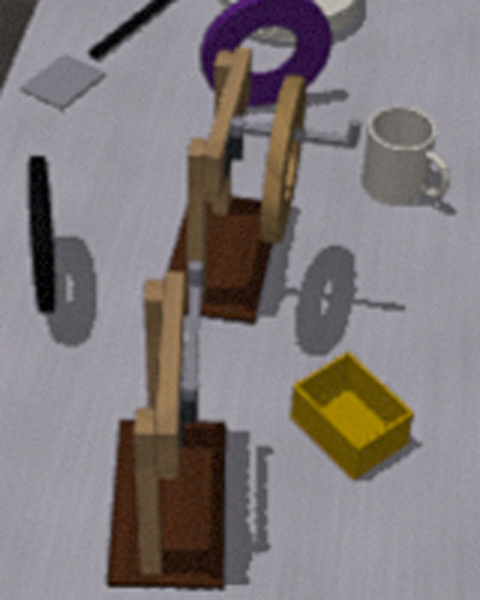

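```bash
python3 - <<'E'
from h import *
import pickle
s=pickle.load(open('s0.pkl','rb'));T=s['top'];S=s['scene']
ct=lambda x,y:(205+(x+.5)/4-.5,150+(y+.5)/4-.5)
cs=lambda x,y:(240+(x+.5)/3-.5,110+(y+.5)/3-.5)
np.set_printoptions(precision=4,suppress=True)
for n,p,q in[('pinA',(540,322),(354,124)),('pinB',(252,150),(195,266)),('ringtop',(540,232),(295,77)),
  ('battA left back top',(494,134),(215,145)),('battA right front',(730,155),(235,56)),('battB left',(46,143),(150,410)),('battB right',(282,120),(178,272))]:
    print(n,*tri(ray(T,*ct(*p)),ray(S,*cs(*q))))
for n,p,z in[('hingeA',(547,170),.245),('pinA',(540,322),.267),('hingeB',(99,164),.245),('pinB',(252,150),.267),
 ('ringL',(431,228),.205),('ringR',(651,243),.205),('ring top mid',(540,235),.29),('aFL',(494,155),.235),('aFR',(729,172),.235),('aBL',(497,134),.235),('aBR',(730,150),.235),('bFL',(48,160),.235),('bFR',(282,137),.235),('bBL',(48,138),.235),('bBR',(282,115),.235)]:
    print(n,onz(T,*ct(*p),z))
# ring ellipse mask centroid in both views
for n,d,box in[('T',T,(305,200,372,216)),('S',S,(325,130,345,192))]:
    f=d['frame'].astype(int);x0,y0,x1,y1=box
    m=np.zeros(f.shape[:2],bool);m[y0:y1,x0:x1]=True
    m&=(f[:,:,0]-f[:,:,2]>30)
    v,u=np.nonzero(m);print(n,m.sum(),u.min(),u.max(),v.min(),v.max(),u.mean(),v.mean())
E
```

```text
pinA [ 0.4886 -0.1419  0.2601] [np.float64(0.0015829022737100925), np.float64(0.001582902273710081)]
pinB [0.6107 0.0731 0.2615] [np.float64(1.84007600212192e-05), np.float64(1.8400760021411704e-05)]
ringtop [ 0.5516 -0.1377  0.3136] [np.float64(0.004111763337840335), np.float64(0.004111763337840219)]
battA left back top [ 0.6234 -0.1052  0.2464] [np.float64(0.0048652117849576956), np.float64(0.004865211784957894)]
battA right front [ 0.6207 -0.2862  0.2176] [np.float64(0.0016158276908217041), np.float64(0.0016158276908219097)]
battB left [0.6176 0.2285 0.254 ] [np.float64(0.00529520302997497), np.float64(0.0052952030299746565)]
battB right [0.6322 0.0549 0.232 ] [np.float64(0.003401719290737739), np.float64(0.003401719290737541)]
hingeA [ 0.6026 -0.1451  0.245 ]
pinA [ 0.4905 -0.1415  0.267 ]
hingeB [0.5981 0.1897 0.245 ]
pinB [0.6104 0.0724 0.267 ]
ringL [ 0.5574 -0.059   0.205 ]
ringR [ 0.5503 -0.2288  0.205 ]
ring top mid [ 0.5538 -0.1387  0.29  ]
aFL [ 0.6133 -0.1055  0.235 ]
aFR [ 0.6052 -0.2828  0.235 ]
aBL [ 0.6292 -0.1073  0.235 ]
aBR [ 0.6218 -0.2832  0.235 ]
bFL [0.6006 0.231  0.235 ]
bFR [0.6226 0.0544 0.235 ]
bBL [0.6172 0.2316 0.235 ]
bBR [0.6392 0.055  0.235 ]
T 396 313 371 200 213 343.1489898989899 206.57828282828282
S 489 325 341 135 191 333.04498977505114 163.75460122699386
```

The crop confirms it: the wooden ring hangs on the hook that is out (top crop (540,235)), and board_b is the left board with its folded hook at (99,164)–(252,150).

- **Board A:** hinge about (.602, -.146), yaw about -2.6°.
- **Board B:** hinge about (.597, .189), yaw about +7.1°, folded pin about (.611, .074).

First I'll go behind pin B with the fingers shut.

```bash
python3 -m creep '[{"hand":-1,"tz":0.05},{"hand":-1,"tz":0.1},{"hand":-1,"tz":0.15},{"hand":-1,"tx":0.03,"ty":-0.04,"tz":0.15,"twist":-0.08},{"hand":-1,"tx":0.06,"ty":-0.08,"tz":0.15,"twist":-0.16},{"hand":-1,"tx":0.09,"ty":-0.12,"tz":0.15,"twist":-0.24},{"hand":-1,"tx":0.12,"ty":-0.16,"tz":0.15,"twist":-0.32},{"hand":-1,"tx":0.15,"ty":-0.2,"tz":0.15,"twist":-0.4},{"hand":-1,"tx":0.18,"ty":-0.24,"tz":0.15,"twist":-0.48},{"hand":-1,"tx":0.21,"ty":-0.28,"tz":0.15,"twist":-0.56},{"hand":-1,"tx":0.24,"ty":-0.32,"tz":0.15,"twist":-0.64},{"hand":-1,"tx":0.27,"ty":-0.36,"tz":0.15,"twist":-0.72}]'
python3 -m creep '[{"hand":-1,"tx":0.025,"ty":-0.042,"twist":-0.08},{"hand":-1,"tx":0.05,"ty":-0.084,"twist":-0.16},{"hand":-1,"tx":0.075,"ty":-0.126,"twist":-0.24},{"hand":-1,"tx":0.1,"ty":-0.168,"twist":-0.32},{"hand":-1,"tx":0.125,"ty":-0.21,"twist":-0.38},{"hand":-1,"tx":0.15,"ty":-0.253,"twist":-0.416},{"hand":-1,"tx":0.15,"ty":-0.253,"twist":-0.416},{"hand":-1,"tx":0.15,"ty":-0.253,"twist":-0.416}]'
python3 - <<'E'
from h import *
d=snap('wrist','w1.png')
import pickle;pickle.dump(d,open('w1.pkl','wb'))
for n,P in(('pinB',[.611,.074,.267]),('hingeB',[.597,.189,.245])):print(n,proj(d,P))
E
```

```text
pinB [[-238.44948604  894.33582587]]
hingeB [[-100.52431177  814.47191117]]$[0]: bad value
$[0]: bad value
```

View pics/w1.png

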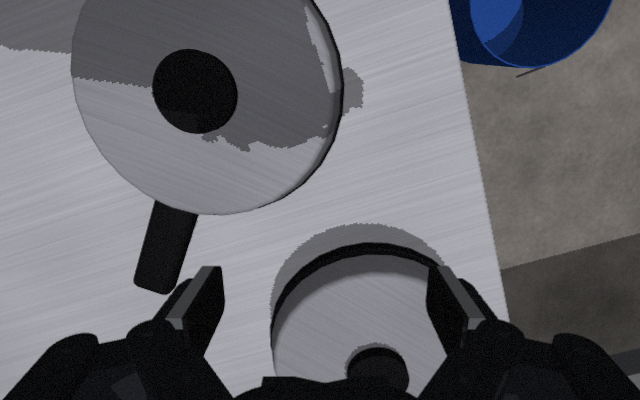

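The wrist picture shows only the two pot lids, and the fingers still open at (205,290) and (445,290). The arm did not move because the call was refused, most likely since each row needs every key.

```bash
python3 -m creep '[{"hand":-1,"tx":0,"ty":0,"tz":0.05,"twist":0},{"hand":-1,"tx":0,"ty":0,"tz":0.1,"twist":0},{"hand":-1,"tx":0,"ty":0,"tz":0.15,"twist":0},{"hand":-1,"tx":0.03,"ty":-0.04,"tz":0.15,"twist":-0.08},{"hand":-1,"tx":0.06,"ty":-0.08,"tz":0.15,"twist":-0.16},{"hand":-1,"tx":0.09,"ty":-0.12,"tz":0.15,"twist":-0.24},{"hand":-1,"tx":0.12,"ty":-0.16,"tz":0.15,"twist":-0.32},{"hand":-1,"tx":0.15,"ty":-0.2,"tz":0.15,"twist":-0.4},{"hand":-1,"tx":0.18,"ty":-0.24,"tz":0.15,"twist":-0.48},{"hand":-1,"tx":0.21,"ty":-0.28,"tz":0.15,"twist":-0.56},{"hand":-1,"tx":0.24,"ty":-0.32,"tz":0.15,"twist":-0.64},{"hand":-1,"tx":0.27,"ty":-0.36,"tz":0.15,"twist":-0.72}]'
```

```text
t: 1.4
eef_pos: [0.4932, 0.3282, 0.3486]
eef_rot: [0.495, 0.869, 0.0, 0.0]
force: [0.5, 0.9, 0.7]
gripper_width: -0.002
```

```bash
python3 -m creep '[{"hand":-1,"tx":0.025,"ty":-0.042,"tz":0,"twist":-0.08},{"hand":-1,"tx":0.05,"ty":-0.084,"tz":0,"twist":-0.16},{"hand":-1,"tx":0.075,"ty":-0.126,"tz":0,"twist":-0.24},{"hand":-1,"tx":0.1,"ty":-0.168,"tz":0,"twist":-0.32},{"hand":-1,"tx":0.125,"ty":-0.21,"tz":0,"twist":-0.38},{"hand":-1,"tx":0.145,"ty":-0.251,"tz":0,"twist":-0.412},{"hand":-1,"tx":0.145,"ty":-0.251,"tz":0,"twist":-0.412},{"hand":-1,"tx":0.145,"ty":-0.251,"tz":-0.03,"twist":-0.412},{"hand":-1,"tx":0.145,"ty":-0.251,"tz":-0.03,"twist":-0.412}]'
python3 - <<'E'
from h import *
d=snap('wrist','w2.png')
for n,P in(('pinB',[.611,.074,.267]),('hingeB',[.597,.189,.245])):print(n,proj(d,P))
print(d['eye'])
E
```

```text
t: 2.3
eef_pos: [0.6354, 0.0792, 0.3153]
eef_rot: [0.661, 0.751, -0.002, -0.002]
force: [-0.9, -0.1, -0.3]
gripper_width: -0.002
pinB [[288.85550181 214.26661489]]
hingeB [[287.70975702  31.89544381]]
[0.62649031 0.15738895 0.49118234]
```

View pics/w2.png

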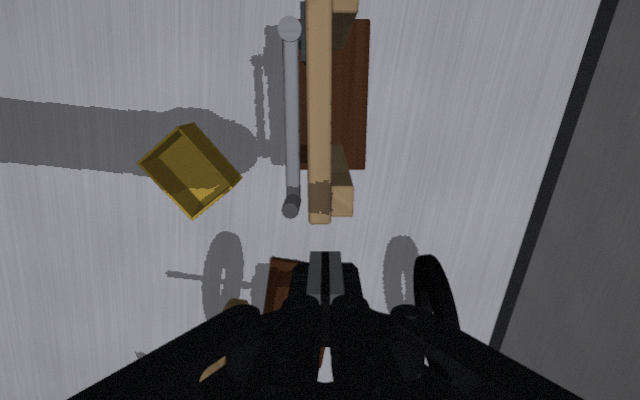

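Wrist view: pin B's top is at (290,210), predicted (289,214), so within about 2 mm. The shut fingers at (325,270) stand behind the bar, over the batten. Working out the arc.

```bash
python3 - <<'E'
from h import *
H=np.array([.597,.189]);a=np.radians(7.1);R=np.array([[np.cos(a),-np.sin(a)],[np.sin(a),np.cos(a)]])
c0=None
for q,d in zip(np.radians([0,0,8,16,24,32,40,48,56,64,72,80,86,90]),[.028]+[.0175]*12+[.016]):
    f=H+R@(np.array([-.115*np.sin(q),-.115*np.cos(q)])+d*np.array([np.cos(q),-np.sin(q)]))
    if c0 is None:c0=np.array([.6382,.0772])
    print(round(np.degrees(q)),np.round(f,3),np.round(f-c0,3))
print(get_state()['eef_pos'])
E
```

```text
0 [0.639 0.078] [0.001 0.001]
0 [0.629 0.077] [-0.01 -0.  ]
8 [0.613 0.074] [-0.026 -0.003]
16 [0.596 0.073] [-0.042 -0.005]
24 [0.58  0.074] [-0.058 -0.003]
32 [0.564 0.077] [-0.074  0.   ]
40 [0.549 0.083] [-0.089  0.006]
48 [0.535 0.091] [-0.103  0.013]
56 [0.522 0.1  ] [-0.116  0.023]
64 [0.51  0.112] [-0.128  0.034]
72 [0.5   0.124] [-0.138  0.047]
80 [0.492 0.138] [-0.146  0.061]
86 [0.488 0.15 ] [-0.151  0.072]
90 [0.485 0.159] [-0.153  0.082]
[0.636148   0.07955149 0.3170926 ]
```

```bash
python3 -m creep '[{"hand":-1,"tx":0,"ty":0,"tz":-0.02,"twist":0},{"hand":-1,"tx":0,"ty":0,"tz":-0.045,"twist":0},{"hand":-1,"tx":0,"ty":0,"tz":-0.067,"twist":0},{"hand":-1,"tx":0,"ty":0,"tz":-0.067,"twist":0},{"hand":-1,"tx":0,"ty":0,"tz":-0.067,"twist":0}]'
```

```text
t: 2.85
eef_pos: [0.6378, 0.0796, 0.2527]
eef_rot: [0.661, 0.751, 0.0, 0.0]
force: [-0.8, -0.1, -0.1]
gripper_width: -0.001
```

```bash
python3 -m creep '[{"hand":-1,"tx":-0.01,"ty":0,"tz":0,"twist":0},{"hand":-1,"tx":-0.018,"ty":-0.003,"tz":0,"twist":0},{"hand":-1,"tx":-0.026,"ty":-0.005,"tz":0,"twist":0},{"hand":-1,"tx":-0.042,"ty":-0.007,"tz":0,"twist":0},{"hand":-1,"tx":-0.058,"ty":-0.005,"tz":0,"twist":0},{"hand":-1,"tx":-0.074,"ty":-0.002,"tz":0,"twist":0},{"hand":-1,"tx":-0.089,"ty":0.004,"tz":0,"twist":0},{"hand":-1,"tx":-0.103,"ty":0.011,"tz":0,"twist":0},{"hand":-1,"tx":-0.116,"ty":0.021,"tz":0,"twist":0},{"hand":-1,"tx":-0.128,"ty":0.032,"tz":0,"twist":0},{"hand":-1,"tx":-0.138,"ty":0.045,"tz":0,"twist":0},{"hand":-1,"tx":-0.138,"ty":0.045,"tz":0,"twist":0}]'
python3 -m creep '[{"hand":-1,"tx":-0.004,"ty":0.007,"tz":0,"twist":0},{"hand":-1,"tx":-0.008,"ty":0.014,"tz":0,"twist":0},{"hand":-1,"tx":-0.011,"ty":0.02,"tz":0,"twist":0},{"hand":-1,"tx":-0.013,"ty":0.025,"tz":0,"twist":0},{"hand":-1,"tx":-0.015,"ty":0.03,"tz":0,"twist":0},{"hand":-1,"tx":-0.015,"ty":0.035,"tz":0,"twist":0},{"hand":-1,"tx":-0.015,"ty":0.035,"tz":0,"twist":0}]'
```

```text
t: 4.05
eef_pos: [0.4978, 0.1262, 0.2516]
eef_rot: [0.66, 0.752, 0.0, -0.001]
force: [0.8, 0.0, 0.5]
gripper_width: 0.001
t: 4.75
eef_pos: [0.4845, 0.1598, 0.2514]
eef_rot: [0.66, 0.751, 0.0, -0.0]
force: [0.9, -0.5, 0.8]
gripper_width: 0.002
```

```bash
python3 -m creep '[{"hand":-1,"tx":0,"ty":0.002,"tz":0,"twist":0},{"hand":-1,"tx":0,"ty":0.003,"tz":0,"twist":0},{"hand":-1,"tx":0,"ty":0.003,"tz":0,"twist":0}]'
python3 - <<'E'
from h import *
d=snap('wrist','w3.png')
for n,P in(('pinB',[.4829,.1748,.267]),('hingeB',[.597,.189,.245])):print(n,proj(d,P))
E
```

```text
t: 5.05
eef_pos: [0.4845, 0.162, 0.2514]
eef_rot: [0.661, 0.751, -0.0, 0.0]
force: [0.3, 0.3, -0.6]
gripper_width: -0.0
pinB [[325.10014985 229.60046434]]
hingeB [[533.1795618  215.00962734]]
```

View pics/w3.png

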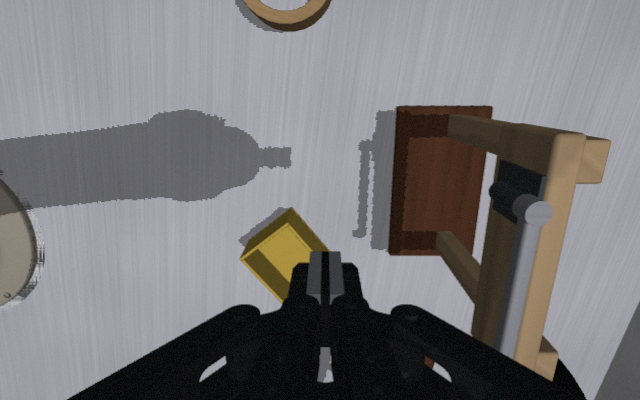

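Pin B did not follow. In this view the bar still lies along the batten, (535,215) to (510,350). Checking where the fingertip really is compared with the pin.

```bash
python3 - <<'E'
from h import *
import pickle
w=pickle.load(open('w1.pkl','rb'))
d=snap('wrist');st=get_state();p=st['eef_pos'];R=Ro.from_quat(st['eef_rot'])
print('tcp px',proj(d,p),'19mm up',proj(d,p+R.apply([0,0,-.019])),'eye in tool',R.inv().apply(np.array(d['eye'])-p), (R.inv()*Ro.from_quat(d['rotation'])).as_euler('xyz',degrees=True))
print('folded pin',proj(d,[.611,.074,.267]))
s=snap('scene');t=snap('top');pickle.dump((s,t),open('s1.pkl','wb'))
a=cv2.resize(t['frame'][150:270,205:400,::-1],None,fx=2,fy=2,interpolation=cv2.INTER_CUBIC)
b=cv2.resize(s['frame'][110:310,240:440,::-1],None,fx=3,fy=3,interpolation=cv2.INTER_CUBIC)
c=np.zeros((600,800,3),np.uint8);c[:,:]=0
cv2.imwrite('pics/c1.png',b)
print(proj(s,[.611,.074,.267]),proj(s,p))
E
```

```text
tcp px [[324.98470366 240.68848958]] 19mm up [[324.97499719 256.45499101]] eye in tool [ 7.86479644e-02  7.80482212e-05 -1.75873070e-01] [-1.77405763e+01 -3.57673785e-02  9.00312434e+01]
folded pin [[518.04459087 411.36356383]]
[[304.50292029 197.08985529]] [[349.68704065 232.49982329]]
```

View pics/c1.png

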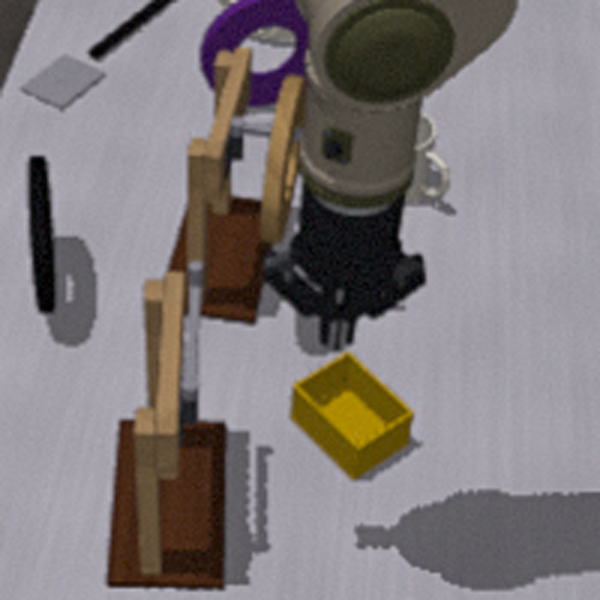

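The shut fingertips appear about 13–15 mm behind the TCP in both cameras: row 252 against a predicted 241 in wrist, and 6 px in scene. So they passed over the pin. I'll repeat the push about 16 mm lower.

```bash
python3 -m creep '[{"hand":-1,"tx":0,"ty":0,"tz":0.05,"twist":0},{"hand":-1,"tx":0.04,"ty":-0.02,"tz":0.06,"twist":0},{"hand":-1,"tx":0.08,"ty":-0.044,"tz":0.06,"twist":0},{"hand":-1,"tx":0.12,"ty":-0.065,"tz":0.06,"twist":0},{"hand":-1,"tx":0.156,"ty":-0.084,"tz":0.06,"twist":0},{"hand":-1,"tx":0.156,"ty":-0.084,"tz":0.06,"twist":0},{"hand":-1,"tx":0.156,"ty":-0.084,"tz":0.03,"twist":0},{"hand":-1,"tx":0.156,"ty":-0.084,"tz":0.01,"twist":0},{"hand":-1,"tx":0.156,"ty":-0.084,"tz":-0.005,"twist":0},{"hand":-1,"tx":0.156,"ty":-0.084,"tz":-0.015,"twist":0},{"hand":-1,"tx":0.156,"ty":-0.084,"tz":-0.015,"twist":0}]'
python3 -m creep '[{"hand":-1,"tx":-0.006,"ty":0,"tz":0,"twist":0},{"hand":-1,"tx":-0.01,"ty":0,"tz":0,"twist":0},{"hand":-1,"tx":-0.014,"ty":0,"tz":0,"twist":0},{"hand":-1,"tx":-0.018,"ty":-0.002,"tz":0,"twist":0},{"hand":-1,"tx":-0.022,"ty":-0.002,"tz":0,"twist":0},{"hand":-1,"tx":-0.026,"ty":-0.003,"tz":0,"twist":0}]'
python3 - <<'E'
from h import *
d=snap('wrist','w4.png')
E
```

```text
t: 6.35
eef_pos: [0.6396, 0.0782, 0.2353]
eef_rot: [0.661, 0.751, -0.001, -0.001]
force: [0.3, -0.5, 0.5]
gripper_width: 0.001
t: 6.95
eef_pos: [0.6141, 0.0751, 0.2367]
eef_rot: [0.661, 0.751, 0.0, 0.0]
force: [-0.8, 0.9, 0.2]
gripper_width: -0.0
```

View pics/w4.png

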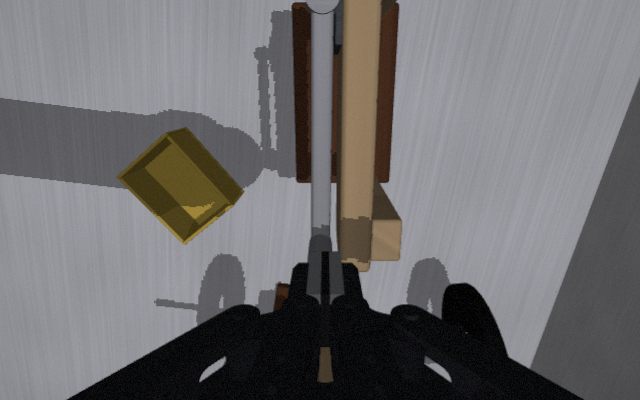

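The bar is still unmoved, with the fingertip (325,252) covering the pin at (320,240). The tip error could be in height or along y, so I'll triangulate the tip from the wrist and scene views taken at the previous position.

```bash
python3 - <<'E'
from h import *
import pickle
np.set_printoptions(precision=4,suppress=True)
s,t=pickle.load(open('s1.pkl','rb'))
# rebuild wrist cam of w3 from tool-relative pose; TCP then:
st=get_state();p=st['eef_pos'];d=snap('wrist')
d3=dict(d);d3['eye']=np.array(d['eye'])-p+np.array([.4845,.162,.2514])
f=s['frame'].astype(int)
# dark finger pixels in scene near tip
sub=f[212:235,338:366].sum(2);print(sub)
for ve in(250,252,254):
  print(tri(ray(d3,325,ve),ray(s,351.5,225.8)))
print(proj(d,[.611,.074,.267]),proj(d,[.611,.074,.245]),proj(d,p))
w=d['frame'].astype(int).sum(2);print(w[225:275:2,314:338:2])
E
```

```text
[[162  63  28  59  45  38  48  49  37  58  53  57  70  48  49   6  10  50
   52  57  80  40  43  54  38  39  37  53]
 [303 127  35  68  64  37  43  53  67  39  80  59  79  72  48  14  37  66
   44  54  50  46  52  54  45  44  15  42]
 [383 229 132  71  40  76 104  89  45  53  34  67  74  31  47  54  44  69
   35  64  53  58  89 174 123  48  14  74]
 [394 295 236 176 157 168 216 211 146  71  56  43  46  49  45  46  43  46
   63  47  57 178 299 383 323 197 129 183]
 [381 293 295 273 261 291 304 317 219  74  38  65  61  97  85  90 107  73
   51  33 128 331 479 521 479 387 353 390]
 [394 289 296 292 293 300 296 303 201  84  59  78 135 185 150 123 174 159
   84  51 208 445 518 517 514 513 503 514]
 [382 282 282 298 305 296 280 294 202  74  14  94 212 251 154 131 237 220
  114  69 275 456 518 501 506 498 511 511]
 [380 286 279 299 292 292 291 301 183  64  52  89 211 249 161 146 223 213
   99  83 341 474 501 501 515 501 506 500]
 [391 284 290 299 292 293 298 303 211  48  43  97 226 248 136 152 235 180
   76  90 384 484 501 501 503 501 507 504]
 [388 289 288 297 289 293 287 296 196  79  41 1
[... 2555 characters left out ...]
173 172 167 156 164 151 153 458 475]
 [160 159 171 175 172 167 165 156 155 143 457 471]
 [149 154 163 147  93  96 100  91 145 145 291 290]
 [171 165 167 169  41  26  13  50 173 157 162 175]
 [167 164 175 165  13  39  42  41 169 171 164 169]
 [179 161 172 158  32  25  32  54 160 169 166 164]
 [173 176 179 166  42  38  41  51 162 176 158 167]
 [167 174 169 176  27  45  23  23 167 150 164 175]
 [170 174 167 163  46   4  41   2 156 168 158 163]
 [164 169 175 161  24  13  37  34 172 160 167 173]
 [163 170 172 171  15  36  33  39 176 171 165 156]
 [164 169 167 165  10  17  45  53 170 159 169 164]
 [172 162 175 138   2  13  14  28 159 162 165 170]
 [169 175 167 145  19  34   9  27 163 157 162 166]]
```

With parallax across the pad edge taken into account, the tip triangulates to about 40 mm above the reported TCP. That fits the fingers now standing over the pin without touching it. Since the tip must be at or above 0.26 here, going 20 mm lower still clears the batten (0.235). Retrying the push.

```bash
python3 -m creep '[{"hand":-1,"tx":0.015,"ty":0.003,"tz":0.01,"twist":0},{"hand":-1,"tx":0.028,"ty":0.003,"tz":0.01,"twist":0},{"hand":-1,"tx":0.028,"ty":0.003,"tz":0,"twist":0},{"hand":-1,"tx":0.028,"ty":0.003,"tz":-0.008,"twist":0},{"hand":-1,"tx":0.028,"ty":0.003,"tz":-0.014,"twist":0},{"hand":-1,"tx":0.028,"ty":0.003,"tz":-0.02,"twist":0},{"hand":-1,"tx":0.028,"ty":0.003,"tz":-0.02,"twist":0}]'
python3 -m creep '[{"hand":-1,"tx":-0.006,"ty":0,"tz":0,"twist":0},{"hand":-1,"tx":-0.01,"ty":0,"tz":0,"twist":0},{"hand":-1,"tx":-0.014,"ty":0,"tz":0,"twist":0},{"hand":-1,"tx":-0.018,"ty":-0.002,"tz":0,"twist":0},{"hand":-1,"tx":-0.022,"ty":-0.002,"tz":0,"twist":0},{"hand":-1,"tx":-0.028,"ty":-0.003,"tz":0,"twist":0},{"hand":-1,"tx":-0.036,"ty":-0.004,"tz":0,"twist":0},{"hand":-1,"tx":-0.044,"ty":-0.005,"tz":0,"twist":0},{"hand":-1,"tx":-0.044,"ty":-0.005,"tz":0,"twist":0}]'
python3 - <<'E'
from h import *
import pickle
np.set_printoptions(precision=4,suppress=True)
d=snap('wrist','w5.png')
st=get_state();p=np.array(st['eef_pos']);print(p)
# bright-metal bar direction: expected hinge px and pin if still folded
for P in([.597,.189,.245],[.604,.13,.245]):print(proj(d,P))
f=d['frame'].astype(int);g=(abs(f[:,:,0]-f[:,:,2])<25)&(f.sum(2)>330)&(f.sum(2)<480)
s=snap('scene');pickle.dump((d,s,p),open('s2.pkl','wb'))
a=d['frame'][:,120:520,::-1];b=cv2.resize(s['frame'][150:290,260:400,::-1],(400,400),interpolation=cv2.INTER_CUBIC)
cv2.imwrite('pics/m5.png',np.hstack([a,b]))
E
```

```text
t: 7.75
eef_pos: [0.6415, 0.078, 0.2152]
eef_rot: [0.661, 0.751, -0.001, -0.001]
force: [0.4, 1.2, 0.4]
gripper_width: 0.002
t: 8.65
eef_pos: [0.5969, 0.0728, 0.2165]
eef_rot: [0.661, 0.751, -0.0, -0.0]
force: [0.3, 0.1, -0.4]
gripper_width: 0.003
[0.5975 0.0729 0.2165]
[[364.9468 -14.8983]]
[[358.8132 146.4709]]
```

View pics/m5.png

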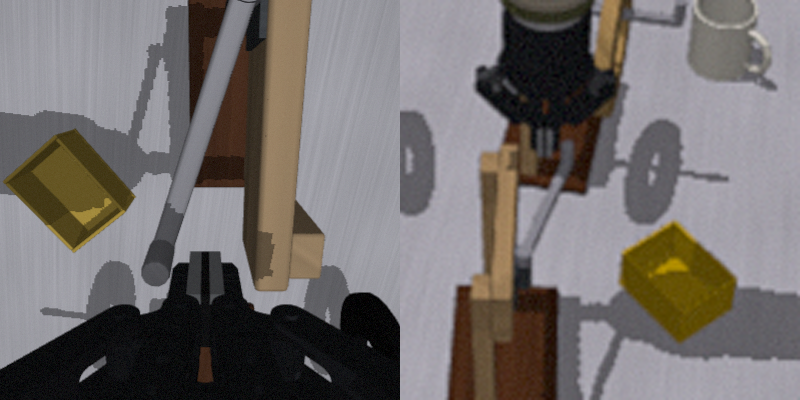

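Now the hook follows: the bar runs from (245,0) to pin (157,270), with the finger behind it at (205,260). Continuing the arc 7 mm lower for more overlap.

```bash
python3 -m creep '[{"hand":-1,"tx":-0.006,"ty":0,"tz":-0.003,"twist":0},{"hand":-1,"tx":-0.017,"ty":0.001,"tz":-0.007,"twist":0},{"hand":-1,"tx":-0.033,"ty":0.004,"tz":-0.007,"twist":0},{"hand":-1,"tx":-0.048,"ty":0.01,"tz":-0.007,"twist":0},{"hand":-1,"tx":-0.062,"ty":0.018,"tz":-0.007,"twist":0},{"hand":-1,"tx":-0.075,"ty":0.027,"tz":-0.007,"twist":0},{"hand":-1,"tx":-0.087,"ty":0.039,"tz":-0.007,"twist":0},{"hand":-1,"tx":-0.097,"ty":0.051,"tz":-0.007,"twist":0},{"hand":-1,"tx":-0.105,"ty":0.065,"tz":-0.007,"twist":0},{"hand":-1,"tx":-0.109,"ty":0.075,"tz":-0.007,"twist":0},{"hand":-1,"tx":-0.111,"ty":0.081,"tz":-0.007,"twist":0},{"hand":-1,"tx":-0.111,"ty":0.084,"tz":-0.007,"twist":0}]'
python3 -m creep '[{"hand":-1,"tx":0,"ty":0.002,"tz":0,"twist":0},{"hand":-1,"tx":0,"ty":0.002,"tz":0,"twist":0}]'
```

```text
t: 9.95
eef_pos: [0.4868, 0.1577, 0.2094]
eef_rot: [0.66, 0.751, -0.0, -0.0]
force: [-0.9, -1.1, 0.1]
gripper_width: 0.0
t: 10.15
eef_pos: [0.4875, 0.1588, 0.2094]
eef_rot: [0.661, 0.75, -0.0, 0.0]
force: [-0.3, -0.7, -0.2]
gripper_width: -0.0
```

```bash
python3 -m creep '[{"hand":-1,"tx":0,"ty":0.002,"tz":0,"twist":0},{"hand":-1,"tx":0,"ty":0.003,"tz":0,"twist":0},{"hand":-1,"tx":0,"ty":0.003,"tz":0,"twist":0}]'
python3 -m creep '[{"hand":-1,"tx":0,"ty":0.001,"tz":0,"twist":0},{"hand":-1,"tx":0,"ty":0.002,"tz":0,"twist":0},{"hand":-1,"tx":0,"ty":0.002,"tz":0,"twist":0}]'
python3 - <<'E'
from h import *
import pickle
np.set_printoptions(precision=4,suppress=True)
d=snap('wrist','w6.png');t=snap('top');pickle.dump((d,t),open('s3.pkl','wb'))
print(proj(d,[[.597,.189,.245],[.5,.177,.245],[.483,.1748,.267]]),proj(t,[[.597,.189,.245],[.483,.1748,.267]]))
E
```

```text
t: 10.45
eef_pos: [0.4876, 0.1591, 0.2094]
eef_rot: [0.662, 0.75, -0.001, 0.001]
force: [-0.1, -9.4, 1.8]
gripper_width: -0.001
t: 10.75
eef_pos: [0.4875, 0.1592, 0.2094]
eef_rot: [0.662, 0.749, -0.002, 0.001]
force: [0.8, -15.8, 4.2]
gripper_width: -0.0
[[583.452  240.7584]
 [358.3523 240.6384]
 [317.9716 265.1168]] [[229.6078 191.0093]
 [231.3388 229.7115]]
```

The stop is clear: -9 N, then -16 N, with the finger at y = .159, so the pin is at about .176 and hook B is fully out. I'll back off and go above the ring with the hand partly open.

```bash
python3 -m creep '[{"hand":-1,"tx":0,"ty":-0.03,"tz":0,"twist":0},{"hand":0.1,"tx":0,"ty":-0.04,"tz":0.04,"twist":0},{"hand":0.1,"tx":0.01,"ty":-0.07,"tz":0.08,"twist":-0.06},{"hand":0.1,"tx":0.02,"ty":-0.11,"tz":0.1,"twist":-0.12},{"hand":0.1,"tx":0.035,"ty":-0.15,"tz":0.1,"twist":-0.169},{"hand":0.1,"tx":0.045,"ty":-0.19,"tz":0.1,"twist":-0.169},{"hand":0.1,"tx":0.055,"ty":-0.23,"tz":0.1,"twist":-0.169},{"hand":0.1,"tx":0.066,"ty":-0.27,"tz":0.1,"twist":-0.169},{"hand":0.1,"tx":0.066,"ty":-0.305,"tz":0.1,"twist":-0.169},{"hand":0.1,"tx":0.066,"ty":-0.305,"tz":0.1,"twist":-0.169},{"hand":0.1,"tx":0.066,"ty":-0.305,"tz":0.1,"twist":-0.169}]'
python3 - <<'E'
from h import *
import pickle
np.set_printoptions(precision=4,suppress=True)
d=snap('wrist');t=snap('top');pickle.dump((d,t),open('s4.pkl','wb'))
st=get_state();p=np.array(st['eef_pos']);R=Ro.from_quat(st['eef_rot'])
for b in(0,.02,.03,.04,.05,.06,.07):print(b,proj(d,p+R.apply([.011,0,-b]))[0])
cv2.imwrite('pics/w7.png',d['frame'][:,:,::-1])
print(proj(d,[[.5538,-.1387,.29]]))
E
```

```text
t: 11.95
eef_pos: [0.5533, -0.1419, 0.3093]
eef_rot: [0.723, 0.691, 0.0, -0.0]
force: [0.0, 0.1, -0.1]
gripper_width: 0.545
0 [325.4194 218.3715]
0.02 [325.4693 232.9442]
0.03 [325.4988 241.5401]
0.04 [325.532  251.2317]
0.05 [325.5698 262.2429]
0.06 [325.613  274.8633]
0.07 [325.6631 289.4736]
[[325.8235 222.2571]]
```

View pics/w7.png

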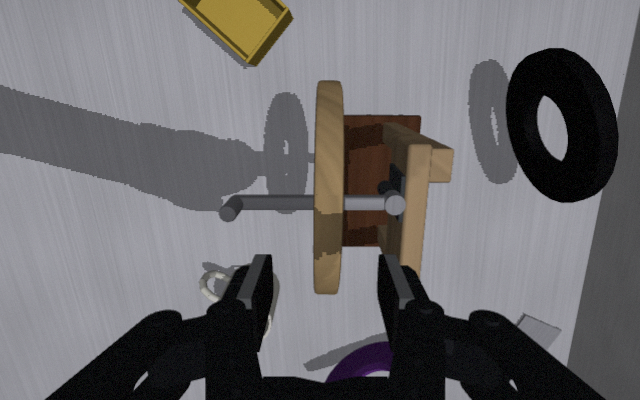

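The ring's edge sits at column 328–330, centred between the fingers at (260,270) and (390,270). The bar is at row 203. The tip offset is confirmed at about 42 mm. Descending and gripping.

```bash
python3 -m creep '[{"hand":0.1,"tx":0.001,"ty":0,"tz":-0.02,"twist":0},{"hand":0.1,"tx":0.001,"ty":0,"tz":-0.04,"twist":0},{"hand":0.1,"tx":0.001,"ty":0,"tz":-0.055,"twist":0},{"hand":0.1,"tx":0.001,"ty":0,"tz":-0.07,"twist":0},{"hand":0.1,"tx":0.001,"ty":0,"tz":-0.08,"twist":0},{"hand":0.1,"tx":0.001,"ty":0,"tz":-0.08,"twist":0},{"hand":0.1,"tx":0.001,"ty":0,"tz":-0.08,"twist":0}]'
python3 -m creep '[{"hand":-1,"tx":0,"ty":0,"tz":0,"twist":0},{"hand":-1,"tx":0,"ty":0,"tz":0,"twist":0},{"hand":-1,"tx":0,"ty":0,"tz":0,"twist":0},{"hand":-1,"tx":0,"ty":0,"tz":0,"twist":0},{"hand":-1,"tx":0,"ty":0,"tz":0,"twist":0},{"hand":-1,"tx":0,"ty":0,"tz":0,"twist":0},{"hand":-1,"tx":0,"ty":0,"tz":0,"twist":0},{"hand":-1,"tx":0,"ty":0,"tz":0,"twist":0}]'
```

```text
t: 12.75
eef_pos: [0.5547, -0.1405, 0.2298]
eef_rot: [0.722, 0.692, 0.0, 0.0]
force: [0.3, 0.7, -0.3]
gripper_width: 0.548
t: 13.55
eef_pos: [0.5549, -0.141, 0.2303]
eef_rot: [0.722, 0.692, 0.001, 0.0]
force: [-1.7, 0.9, 5.8]
gripper_width: 0.198
```

Gripped: opening 0.198, about 17 mm. Raising it 28 mm.

```bash
python3 -m creep '[{"hand":-1,"tx":0,"ty":0,"tz":0.007,"twist":0},{"hand":-1,"tx":0,"ty":0,"tz":0.014,"twist":0},{"hand":-1,"tx":0,"ty":0,"tz":0.021,"twist":0},{"hand":-1,"tx":0,"ty":0,"tz":0.028,"twist":0},{"hand":-1,"tx":0,"ty":0,"tz":0.028,"twist":0},{"hand":-1,"tx":0,"ty":0,"tz":0.028,"twist":0}]'
python3 - <<'E'
from h import *
import pickle
np.set_printoptions(precision=4,suppress=True)
d=snap('wrist');s=snap('scene');pickle.dump((d,s),open('s5.pkl','wb'))
# ring extent in wrist view (wood colour near centre columns)
f=d['frame'].astype(int);w=(f[:,:,0]-f[:,:,2]>35)
for v in(60,80,100,130,160,190,230):
    u=np.nonzero(w[v,290:345])[0];print(v,(u.min()+290,u.max()+290) if len(u) else None)
E
```

```text
t: 14.15
eef_pos: [0.5545, -0.1409, 0.2576]
eef_rot: [0.722, 0.692, 0.0, 0.0]
force: [-0.6, -0.1, -1.6]
gripper_width: 0.199
60 None
80 (np.int64(314), np.int64(329))
100 (np.int64(308), np.int64(344))
130 (np.int64(306), np.int64(344))
160 (np.int64(305), np.int64(344))
190 (np.int64(304), np.int64(344))
230 (np.int64(304), np.int64(344))
```

```bash
python3 -m creep '[{"hand":-1,"tx":-0.005,"ty":0,"tz":0.003,"twist":0},{"hand":-1,"tx":-0.015,"ty":0.001,"tz":0.003,"twist":0},{"hand":-1,"tx":-0.025,"ty":0.001,"tz":0.003,"twist":0},{"hand":-1,"tx":-0.035,"ty":0.002,"tz":0.003,"twist":0},{"hand":-1,"tx":-0.045,"ty":0.002,"tz":0.003,"twist":0},{"hand":-1,"tx":-0.055,"ty":0.003,"tz":0.003,"twist":0}]'
python3 -m creep '[{"hand":-1,"tx":-0.01,"ty":0,"tz":0,"twist":0},{"hand":-1,"tx":-0.02,"ty":0.001,"tz":0,"twist":0},{"hand":-1,"tx":-0.03,"ty":0.001,"tz":0,"twist":0},{"hand":-1,"tx":-0.04,"ty":0.002,"tz":0,"twist":0},{"hand":-1,"tx":-0.05,"ty":0.002,"tz":0,"twist":0},{"hand":-1,"tx":-0.055,"ty":0.002,"tz":0,"twist":0},{"hand":-1,"tx":-0.055,"ty":0.002,"tz":0,"twist":0}]'
python3 - <<'E'
from h import *
import pickle
np.set_printoptions(precision=4,suppress=True)
t=snap('top');d=snap('wrist');s=snap('scene');pickle.dump((d,t,s),open('s6.pkl','wb'))
# hook A bar still out? look for its metal in wrist view
print(proj(d,[[.602,-.146,.245],[.4875,-.141,.267],[.54,-.144,.245]]))
f=d['frame'].astype(int)
u,v=map(int,proj(d,[.57,-.1445,.245])[0]);print(u,v,f[v-20:v+21:2,u])
E
```

```text
t: 14.85
eef_pos: [0.4983, -0.138, 0.2605]
eef_rot: [0.722, 0.692, 0.0, -0.0]
force: [0.1, 0.4, -1.5]
gripper_width: 0.199
t: 15.55
eef_pos: [0.4437, -0.136, 0.2606]
eef_rot: [0.722, 0.692, 0.0, -0.0]
force: [-0.6, 0.3, -2.3]
gripper_width: 0.199
[[592.1795 235.0294]
 [406.4568 251.0904]
 [486.9161 235.9855]]
537 234 [[ 57  50  39]
 [ 49  43  31]
 [ 54  46  38]
 [ 57  57  57]
 [ 64  66  68]
 [ 91  89  95]
 [126 127 132]
 [131 132 140]
 [132 131 140]
 [129 128 135]
 [130 131 136]
 [124 125 133]
 [ 94  92  95]
 [ 52  46  31]
 [ 54  44  34]
 [ 52  42  32]
 [ 48  41  28]
 [ 49  43  32]
 [ 50  41  31]
 [ 52  43  31]
 [ 52  44  38]]
```

The ring is off hook A without contact. Next, over to the front of hook B.

```bash
python3 -m creep '[{"hand":-1,"tx":-0.002,"ty":0.01,"tz":0,"twist":0},{"hand":-1,"tx":-0.003,"ty":0.035,"tz":0,"twist":0.02},{"hand":-1,"tx":-0.003,"ty":0.065,"tz":0,"twist":0.04},{"hand":-1,"tx":-0.003,"ty":0.1,"tz":0,"twist":0.06},{"hand":-1,"tx":-0.003,"ty":0.135,"tz":0,"twist":0.08},{"hand":-1,"tx":-0.003,"ty":0.17,"tz":0,"twist":0.1},{"hand":-1,"tx":-0.003,"ty":0.205,"tz":0,"twist":0.12},{"hand":-1,"tx":-0.003,"ty":0.24,"tz":0,"twist":0.14},{"hand":-1,"tx":-0.003,"ty":0.275,"tz":0,"twist":0.16},{"hand":-1,"tx":-0.003,"ty":0.3,"tz":0,"twist":0.169},{"hand":-1,"tx":-0.003,"ty":0.309,"tz":0,"twist":0.169},{"hand":-1,"tx":-0.003,"ty":0.309,"tz":0,"twist":0.169}]'
python3 -m creep '[{"hand":-1,"tx":0,"ty":0,"tz":0,"twist":0},{"hand":-1,"tx":0,"ty":0,"tz":0,"twist":0}]'
python3 - <<'E'
from h import *
import pickle
np.set_printoptions(precision=4,suppress=True)
d=snap('wrist');pickle.dump(d,open('s7.pkl','wb'))
H=np.array([.597,.189]);a=np.radians(7.1);X=np.array([np.cos(a),np.sin(a)])
f=d['frame'].astype(int)
for r in(.03,.05,.07,.09,.105):
    c=np.r_[H-X*r,.245];u,v=proj(d,c)[0];col=f[int(v)-25:int(v)+26,int(u)]
    m=(abs(col[:,0]-col[:,2])<20)&(col.sum(1)>200)&(col.sum(1)<460)
    n=np.nonzero(m)[0];print(r,u,v,n+int(v)-25, )
print(proj(d,np.r_[H-X*.115,.267]))
S=get_state();print(S['eef_pos'])
E
```

```text
t: 16.9
eef_pos: [0.4411, 0.1744, 0.2602]
eef_rot: [0.66, 0.751, -0.0, -0.0]
force: [-0.0, -0.1, -1.2]
gripper_width: 0.196
t: 17.1
eef_pos: [0.4414, 0.1717, 0.2605]
eef_rot: [0.662, 0.75, -0.0, 0.0]
force: [-0.7, 0.5, -2.3]
gripper_width: 0.196
0.03 539.6315973342602 233.2676193095664 [222 223 224 225 226 227 228 229 230 231 232 233 234 235 236 237]
0.05 505.6470253464687 233.22886434832964 [223 224 225 226 227 228 229 230 231 232 233 234 235 236 237 238]
0.07 471.6987325719351 233.19201741707315 [222 223 224 225 226 227 228 229 230 231 232 233 234 235 236 237 238]
0.09 437.7806250421954 233.15707289429366 [223 224 225 226 227 228 229 230 231 232 233 234 235 236 237 238]
0.105 412.3581898833991 233.13210957810975 [208 209 210 211 212 213 214 215 216 217 218 219 223 224 225 226 227 228
 229 230 231 232 233 234 235 236 237 238 239 240 241 242 243 244 245 246
 247 248 249 250 251 252 253 254 255]
[[403.342  249.3049]]
[0.4415 0.1718 0.2605]
```

Hook B's bar lies parallel to the prediction, 3 px (about 2 mm) towards +y. Inserting.

```bash
python3 -m creep '[{"hand":-1,"tx":0.006,"ty":0.002,"tz":0,"twist":0},{"hand":-1,"tx":0.016,"ty":0.004,"tz":0,"twist":0},{"hand":-1,"tx":0.026,"ty":0.005,"tz":0,"twist":0},{"hand":-1,"tx":0.036,"ty":0.006,"tz":0,"twist":0},{"hand":-1,"tx":0.046,"ty":0.007,"tz":0,"twist":0},{"hand":-1,"tx":0.056,"ty":0.009,"tz":0,"twist":0}]'
python3 -m creep '[{"hand":-1,"tx":0.01,"ty":0.001,"tz":0,"twist":0},{"hand":-1,"tx":0.02,"ty":0.003,"tz":0,"twist":0},{"hand":-1,"tx":0.03,"ty":0.004,"tz":0,"twist":0},{"hand":-1,"tx":0.04,"ty":0.005,"tz":0,"twist":0},{"hand":-1,"tx":0.05,"ty":0.006,"tz":0,"twist":0},{"hand":-1,"tx":0.05,"ty":0.006,"tz":0,"twist":0},{"hand":-1,"tx":0.05,"ty":0.006,"tz":0,"twist":0}]'
```

```text
t: 17.75
eef_pos: [0.4984, 0.1819, 0.2603]
eef_rot: [0.661, 0.75, -0.0, 0.0]
force: [0.2, -0.1, -2.4]
gripper_width: 0.198
t: 18.45
eef_pos: [0.5473, 0.1879, 0.2603]
eef_rot: [0.661, 0.75, -0.0, -0.0]
force: [-0.5, -0.7, -1.7]
gripper_width: 0.201
```

```bash
python3 -m creep '[{"hand":-1,"tx":0,"ty":0,"tz":-0.008,"twist":0},{"hand":-1,"tx":0,"ty":0,"tz":-0.016,"twist":0},{"hand":-1,"tx":0,"ty":0,"tz":-0.022,"twist":0},{"hand":-1,"tx":0,"ty":0,"tz":-0.026,"twist":0},{"hand":-1,"tx":0,"ty":0,"tz":-0.028,"twist":0},{"hand":-1,"tx":0,"ty":0,"tz":-0.028,"twist":0},{"hand":-1,"tx":0,"ty":0,"tz":-0.028,"twist":0}]'
python3 -m creep '[{"hand":-1,"tx":0,"ty":0,"tz":-0.002,"twist":0},{"hand":-1,"tx":0,"ty":0,"tz":-0.002,"twist":0},{"hand":-1,"tx":0,"ty":0,"tz":-0.002,"twist":0}]'
```

```text
t: 19.15
eef_pos: [0.5476, 0.188, 0.2326]
eef_rot: [0.661, 0.751, 0.0, 0.0]
force: [-0.3, 0.8, -2.1]
gripper_width: 0.2
t: 19.45
eef_pos: [0.5474, 0.1881, 0.2305]
eef_rot: [0.661, 0.751, 0.0, 0.0]
force: [0.1, -0.1, -1.5]
gripper_width: 0.198
```

```bash
python3 -m creep '[{"hand":-1,"tx":0,"ty":0,"tz":-0.001,"twist":0},{"hand":-1,"tx":0,"ty":0,"tz":-0.002,"twist":0},{"hand":-1,"tx":0,"ty":0,"tz":-0.002,"twist":0}]'
python3 -m creep '[{"hand":-1,"tx":0,"ty":0,"tz":-0.001,"twist":0},{"hand":-1,"tx":0,"ty":0,"tz":-0.001,"twist":0},{"hand":-1,"tx":0,"ty":0,"tz":-0.001,"twist":0}]'
```

```text
t: 19.75
eef_pos: [0.5476, 0.1881, 0.2302]
eef_rot: [0.661, 0.751, 0.001, -0.0]
force: [-4.8, -0.4, 14.7]
gripper_width: 0.201
t: 20.05
eef_pos: [0.5477, 0.1882, 0.2301]
eef_rot: [0.661, 0.75, 0.001, -0.0]
force: [-7.6, -1.5, 23.7]
gripper_width: 0.199
```

Seated: contact comes at the same height as the grasp. Easing off 2.5 mm, opening and rising.

```bash
python3 -m creep '[{"hand":-1,"tx":0,"ty":0,"tz":0.0025,"twist":0},{"hand":-1,"tx":0,"ty":0,"tz":0.0025,"twist":0},{"hand":-0.4,"tx":0,"ty":0,"tz":0.0025,"twist":0},{"hand":-0.2,"tx":0,"ty":0,"tz":0.0025,"twist":0},{"hand":0,"tx":0,"ty":0,"tz":0.0025,"twist":0},{"hand":0,"tx":0,"ty":0,"tz":0.0025,"twist":0},{"hand":0,"tx":0,"ty":0,"tz":0.0025,"twist":0},{"hand":0,"tx":0,"ty":0,"tz":0.0025,"twist":0}]'
python3 -m creep '[{"hand":0,"tx":0,"ty":0,"tz":0.01,"twist":0},{"hand":0,"tx":0,"ty":0,"tz":0.025,"twist":0},{"hand":0,"tx":0,"ty":0,"tz":0.045,"twist":0},{"hand":0,"tx":0,"ty":0,"tz":0.07,"twist":0},{"hand":0,"tx":0,"ty":0,"tz":0.1,"twist":0},{"hand":0,"tx":0,"ty":0,"tz":0.1,"twist":0}]'
python3 - <<'E'
from h import *
import pickle
d=snap('wrist');s=snap('scene');t=snap('top');pickle.dump((d,s,t),open('s8.pkl','wb'))
f=d['frame'].astype(int);w=((f[:,:,0]-f[:,:,2]>35)&(f.sum(2)>150)).astype(np.uint8)
n,l,st,c=cv2.connectedComponentsWithStats(w)
for i in range(1,n):
    if st[i,4]>400:print(st[i],c[i])
print(proj(d,[[.5473,.183,.29],[.5473-.0105,.183+.0843,.205],[.5473+.0105,.183-.0843,.205]]))
E
```

```text
t: 20.85
eef_pos: [0.5474, 0.188, 0.2299]
eef_rot: [0.661, 0.751, -0.0, 0.0]
force: [0.1, -0.2, 0.5]
gripper_width: 0.502
t: 21.45
eef_pos: [0.5494, 0.1882, 0.3345]
eef_rot: [0.661, 0.75, 0.003, 0.001]
force: [-0.0, -0.5, -0.1]
gripper_width: 0.499
[ 191    0   85   53 1315] [234.7026616   29.33536122]
[ 309   85   26  115 2660] [321.92706767 142.7037594 ]
[ 392  145   47  124 2877] [409.29370872 195.15571776]
[ 205  205   88   72 3059] [248.59104282 241.48120301]
[ 310  229   25   50 1098] [321.93260474 253.15118397]
[[320.57202874 220.30580702]
 [321.00359236  88.18898626]
 [321.22344875 271.05693711]]
```

The ring hangs upright where predicted, at columns 309–335 and rows 85–279. Now computing the folding arc for hook A.

```bash
python3 - <<'E'
from h import *
H=np.array([.602,-.146]);a=np.radians(-2.6);R=np.array([[np.cos(a),-np.sin(a)],[np.sin(a),np.cos(a)]])
c0=None
for q,d in zip(np.radians([90,90,82,74,66,58,50,42,34,26,18,10,4,0,0]),[.027]+[.0175]*11+[.016,.0145,.0115]):
    f=H+R@(np.array([-.115*np.sin(q),-.115*np.cos(q)])+d*np.array([-np.cos(q),np.sin(q)]))
    if c0 is None:c0=f
    print(round(np.degrees(q)),np.round(f,3),np.round(f-c0,3))
print(get_state()['eef_pos'])
E
```

```text
90 [ 0.488 -0.114] [0. 0.]
90 [ 0.488 -0.123] [-0.    -0.009]
82 [ 0.486 -0.139] [-0.002 -0.026]
74 [ 0.486 -0.156] [-0.002 -0.042]
66 [ 0.489 -0.172] [ 0.    -0.058]
58 [ 0.493 -0.187] [ 0.005 -0.073]
50 [ 0.5   -0.202] [ 0.012 -0.088]
42 [ 0.509 -0.216] [ 0.02  -0.102]
34 [ 0.519 -0.228] [ 0.031 -0.114]
26 [ 0.532 -0.239] [ 0.043 -0.125]
18 [ 0.545 -0.247] [ 0.057 -0.134]
10 [ 0.56  -0.254] [ 0.071 -0.141]
4 [ 0.573 -0.258] [ 0.085 -0.145]
0 [ 0.582 -0.26 ] [ 0.094 -0.146]
0 [ 0.585 -0.26 ] [ 0.097 -0.147]
[0.54713123 0.18803028 0.33011   ]
```

```bash
python3 -m creep '[{"hand":0,"tx":-0.01,"ty":-0.03,"tz":0,"twist":0},{"hand":0,"tx":-0.02,"ty":-0.07,"tz":0,"twist":-0.04},{"hand":0,"tx":-0.03,"ty":-0.11,"tz":0,"twist":-0.08},{"hand":-1,"tx":-0.04,"ty":-0.15,"tz":0,"twist":-0.12},{"hand":-1,"tx":-0.05,"ty":-0.19,"tz":0,"twist":-0.169},{"hand":-1,"tx":-0.059,"ty":-0.23,"tz":0,"twist":-0.169},{"hand":-1,"tx":-0.059,"ty":-0.27,"tz":0,"twist":-0.169},{"hand":-1,"tx":-0.059,"ty":-0.298,"tz":-0.01,"twist":-0.169},{"hand":-1,"tx":-0.059,"ty":-0.298,"tz":-0.05,"twist":-0.169},{"hand":-1,"tx":-0.059,"ty":-0.298,"tz":-0.09,"twist":-0.169},{"hand":-1,"tx":-0.059,"ty":-0.298,"tz":-0.121,"twist":-0.169},{"hand":-1,"tx":-0.059,"ty":-0.298,"tz":-0.121,"twist":-0.169}]'
python3 -m creep '[{"hand":-1,"tx":0,"ty":0,"tz":0,"twist":0},{"hand":-1,"tx":0,"ty":0,"tz":0,"twist":0}]'
```

```text
t: 22.8
eef_pos: [0.4855, -0.1094, 0.2053]
eef_rot: [0.722, 0.692, -0.003, -0.003]
force: [-0.0, 0.0, 0.6]
gripper_width: -0.0
t: 23.0
eef_pos: [0.4892, -0.1103, 0.2103]
eef_rot: [0.722, 0.692, 0.001, 0.001]
force: [0.4, -0.8, 0.4]
gripper_width: -0.001
```

```bash
python3 -m creep '[{"hand":-1,"tx":0,"ty":-0.013,"tz":0,"twist":0},{"hand":-1,"tx":-0.003,"ty":-0.03,"tz":0,"twist":0},{"hand":-1,"tx":-0.003,"ty":-0.046,"tz":0,"twist":0},{"hand":-1,"tx":-0.001,"ty":-0.062,"tz":0,"twist":0},{"hand":-1,"tx":0.004,"ty":-0.077,"tz":0,"twist":0},{"hand":-1,"tx":0.011,"ty":-0.092,"tz":0,"twist":0},{"hand":-1,"tx":0.019,"ty":-0.106,"tz":0,"twist":0},{"hand":-1,"tx":0.03,"ty":-0.118,"tz":0,"twist":0},{"hand":-1,"tx":0.042,"ty":-0.129,"tz":0,"twist":0},{"hand":-1,"tx":0.056,"ty":-0.138,"tz":0,"twist":0},{"hand":-1,"tx":0.07,"ty":-0.145,"tz":0,"twist":0},{"hand":-1,"tx":0.07,"ty":-0.145,"tz":0,"twist":0}]'
python3 -m creep '[{"hand":-1,"tx":0.006,"ty":-0.002,"tz":0,"twist":0},{"hand":-1,"tx":0.012,"ty":-0.003,"tz":0,"twist":0},{"hand":-1,"tx":0.018,"ty":-0.005,"tz":0,"twist":0},{"hand":-1,"tx":0.022,"ty":-0.005,"tz":0,"twist":0},{"hand":-1,"tx":0.022,"ty":-0.005,"tz":0,"twist":0}]'
```

```text
t: 24.2
eef_pos: [0.5598, -0.2569, 0.2095]
eef_rot: [0.722, 0.692, -0.0, 0.001]
force: [-0.6, 0.7, -0.2]
gripper_width: -0.001
t: 24.7
eef_pos: [0.5784, -0.26, 0.2089]
eef_rot: [0.722, 0.692, -0.001, -0.002]
force: [-9.1, 0.5, 5.1]
gripper_width: 0.002
```

```bash
python3 -m creep '[{"hand":-1,"tx":0.002,"ty":0,"tz":0,"twist":0},{"hand":-1,"tx":0.002,"ty":0,"tz":0,"twist":0},{"hand":-1,"tx":0.002,"ty":0,"tz":0,"twist":0}]'
python3 -m creep '[{"hand":-1,"tx":-0.02,"ty":0,"tz":0,"twist":0},{"hand":-1,"tx":-0.05,"ty":0,"tz":0.02,"twist":0},{"hand":-1,"tx":-0.08,"ty":0.03,"tz":0.06,"twist":0},{"hand":-1,"tx":-0.1,"ty":0.06,"tz":0.1,"twist":0},{"hand":-1,"tx":-0.11,"ty":0.1,"tz":0.12,"twist":0},{"hand":-1,"tx":-0.12,"ty":0.15,"tz":0.12,"twist":0},{"hand":-1,"tx":-0.12,"ty":0.19,"tz":0.12,"twist":0},{"hand":-1,"tx":-0.12,"ty":0.23,"tz":0.12,"twist":0},{"hand":-1,"tx":-0.12,"ty":0.25,"tz":0.12,"twist":0},{"hand":-1,"tx":-0.12,"ty":0.25,"tz":0.12,"twist":0}]'
python3 - <<'E'
from h import *
t=snap('top');s=snap('scene')
a=cv2.resize(t['frame'][150:270,200:400,::-1],(800,480),interpolation=cv2.INTER_CUBIC)[:,:]
a=cv2.resize(a,(480,288));b=cv2.resize(s['frame'][110:310,240:400,::-1],(320,400),interpolation=cv2.INTER_CUBIC)
m=np.zeros((400,800,3),np.uint8);m[:288,:480]=a;m[:,480:]=b
cv2.imwrite('pics/end.png',m)
E
```

```text
t: 25.0
eef_pos: [0.5784, -0.26, 0.2089]
eef_rot: [0.722, 0.692, -0.002, -0.003]
force: [-13.4, 0.8, 7.8]
gripper_width: 0.0
t: 26.0
eef_pos: [0.4627, -0.0065, 0.3292]
eef_rot: [0.72, 0.694, 0.001, -0.0]
force: [0.4, 0.0, -0.1]
gripper_width: 0.002
```

View pics/end.png

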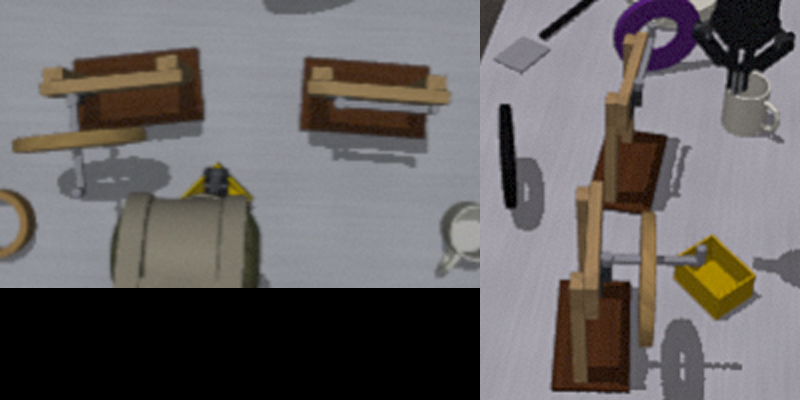

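Both views show the ring between pin and board on the out hook B, and hook A lying along its batten with its shadow parallel. The tub, mug and tape roll are unmoved. One numeric check on the fold before handing in.

```bash
python3 - <<'E'
from h import *
np.set_printoptions(precision=4,suppress=True)
t=snap('top');f=t['frame'].astype(int)
g=((abs(f[:,:,0]-f[:,:,2])<20)&(f.sum(2)>230))
H=np.array([.602,-.146]);a=np.radians(-2.6);X=np.array([np.cos(a),np.sin(a)]);Y=np.array([-X[1],X[0]])
# grey bar against brown foot: centre rows at several distances along the bar
for r in(.04,.06,.08,.1):
    u,v=proj(t,np.r_[H-Y*r,.245])[0];c=f[int(v)-5:int(v)+7,int(round(u))]
    k=(c[:,2]-.6*c[:,0]).clip(0)*(c[:,2]>60);vv=np.arange(len(c))+int(v)-5
    vb=(k*vv).sum()/k.sum();P=onz(t,u,vb,.245)[:2]-H;print(r,v,vb,'board x,y mm',1e3*P@X,1e3*P@Y)
E
```

```text
0.04 193.2909238264943 193.42887931034485 board x,y mm -0.410865471096302 -40.028162916812676
0.06 193.7738307496927 193.9870740305523 board x,y mm -0.6351937726310197 -60.04310746382501
0.08 194.25658143115155 194.40662983425412 board x,y mm -0.4470483812417143 -80.03003615544047
0.1 194.7391233732897 194.9855769230769 board x,y mm -0.7344445763298273 -100.04885440040198
```

The bar lies within 1 mm of fully folded along its whole length. Handing in.

```bash
python3 -c "
from cell import hand_in;print(hand_in())"
```

```text
the job is handed in; nothing more can be done
None
```

The job is done and handed in at about 26 s of the 64 s allowed; no verdict was reported. I swung hook B fully out, moved the wooden ring from hook A onto it and let go. Then I folded hook A flat against its board.

**Last checks**
- **Hook B:** I pushed it until it met its stop, at -16 N.
- **Ring:** It hangs upright about 50 mm from hook B's hinge, between the pin and the board. It touched down at the same height as where I gripped it.
- **Hook A:** I pushed it until it met its stop, at -13 N. In the top view its bar lies within 1 mm of fully folded.
- **Bystanders:** The tub, mug and tape roll look unmoved in the last picture. I judged that by eye and did not measure it.
- **Robot:** The gripper was clear of everything when I handed in.

**What failed or disagreed**
- **Refused moves:** My first two move calls were refused because rows need every key; nothing moved.
- **Missed pushes:** The first two pushes passed over hook B's pin without touching it. In the camera images the fingertips sit about 42 mm behind the stated tool point, which contradicts the text. I used the measured offset from then on.
- **Ring height:** My only two-view estimate of the ring's top edge gave 314 mm, with a 4 mm ray miss, against the stated 290 mm. I used 290 mm, and the grip held.

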